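# Push the pane case up the bench ramp into its cradle

## Task

First take the wooden offcut out of the cradle at the top of the ramp and leave it in the blue bin. Then push the red-edged pane case up the ramp until its rear edge has dropped down behind the yellow lip and it sits flat in the cradle; there is glass in it, so push gently (never harder than about 20 N) and feel for the sprung buffer at the far end instead of ramming it. Leave the putty tin, the tape measure and the hammer alone.

Things in the scene. Friction and masses are not known exactly. Their poses are not given: they have to be found in the camera images.
- crate: Pane case: closed plywood box with red edge battens, 120 (its x) by 100 (its y) by 64 high, 0.45 to 0.75 kg, smoothly lacquered (friction about 0.35), too wide to grasp. Origin: centre of its underside; its x axis points to the ramp, so its rear face (the one to push) is at x = -60. It starts on the bench, its front 55 to 75 from the foot, a little askew.
- ramp: Plywood ramp fixed to the bench. Origin: middle of its foot, on the bench top; x points uphill, y to the left looking uphill. The slope climbs from height 0 at x = 0 to 32 at x = 140 (13 degrees), then runs level to x = 165. Dark side rails 120 apart, 16 high above the slope; at the mouth they flare out on the bench, beginning 58 before the foot.
- ramp_crest (a point): Top of the slope, mid-width, height 32 (ramp x = 140). The cradle, in line with the ramp (same yaw), is pulled out from under the ramp's top by an amount that differs each time and is NOT reported. First comes its yellow level strip, height 31; the strip's end, the lip, lies 31 to 53 beyond this point. Beyond the lip the cradle floor is at height 22, between rails 124 apart, 18 high.
- ramp_edge (a point): End of the ramp's level top, mid-width, height 32 (ramp x = 165), 6 to 28 before the lip. Facing the lip, 123.5 beyond it, is a black sprung buffer bar 20 high: the case has 3.5 free play, then the buffer yields up to 4 at about 1.2 N/mm, then it is solid (end stop 26 above the floor). The case may hang on the pusher by friction and drop only as that draws back.
- offcut: Brown wooden offcut, 28 (its x) by 80 (its y) by 24 high, 40 g, lying in the cradle on its floor (height 22), roughly across it. Origin: centre of its underside. Grasp it across its 28 mm width.
- bin: Blue open bin on the bench, 150 by 150 and 50 high outside, walls and floor 5 thick, 2 kg. Origin: centre of its underside.
- tin: Metal putty tin with a paper label, radius 36, 62 high, standing beyond the ramp; leave it. Origin: centre of its underside.
- tape: Black tape measure, 62 by 34 by 58 high, standing between robot and ramp; leave it. Origin: centre of its underside.
- hammer: Hammer with wooden handle, 260 long along its x, lying beyond the ramp; leave it. Origin: below the middle of its length.
Things that resemble listed ones, but are neither listed nor needed, are in the scene too. Leave any green or pink look-alike of the crate alone.

How it is judged:
By the outcome, as a careful person would: the job done as asked, in the order asked, and still so for the second after the job is handed in, with the robot touching nothing.
It also fails if it takes over 72 s, if anything falls off the work surface, if the arm or the gripper's body presses on something with over 40 N, if the wrist force passes 120 N, or if a joint passes its speed limit or range.

## Robot

A 6-joint arm with a two-finger parallel gripper is mounted at the origin on the work surface. World frame = base frame: x ahead of the robot, y to its left, z up, the work surface at z = 0. Lengths are in mm, angles in rad, forces in N, time in s.
With the tool pointing down it reaches from about 275 to 1000 mm from the base axis. Payload 8.4 kg.
Tool frame: the origin (TCP) lies at the very end of the fingers, on their centre line; the grasp point (between the pads) lies 19 mm behind it; z points along the fingers, x is the direction in which the jaws open and shut, and the axes are right-handed (so a half turn about z gives the same grasp; the last joint's range is limited). The gripper opens to 85 mm and grips with 20 to 120 N. Pads are 22 mm wide; open, the fingers measure 114 mm over their backs; the gripper's body (76 mm by 85 mm) begins 54 mm behind the grasp point. The pads swing forward as they close: fully open they stand 13 mm farther back than shut.
Start: joints at [1.287, 0.353, 1.633, -0, 1.155, -0.002], TCP at [173.802, 600.351, 231.281] pointing down, gripper open.
Joint ranges: [-2.63, 2.63], [-0.92, 2.1], [0.06, 2.66], [-1.3, 4.44], [0, 2.69], [-3.02, 3.02]. Speed limits (rad/s): [2.22, 2.22, 2.79, 3.14, 3.14, 3.14].

## Interface

Orientations are given as [roll, pitch, yaw] about the fixed x, y, z axes, in that order (R = Rz(yaw) Ry(pitch) Rx(roll)).
In Python, from rig import sense, grab_frame, calibration, sign_off gives the robot as it stands.
- The arm moves only by the tool servo_tool, never from a script. Its argument "series" is one flat list of numbers, 4 for each row, row after row: the shift along the world's x, y, z in m, then the turn about the world's z in degrees. In form: [x, y, z, yaw, x, y, z, yaw, ...]. A call has 1 to 8 rows; each row shifts and turns the commanded pose from where the row before left it; what a row does not reach is not made up. A row lasts 1/12 s, in which the tool goes at most 41.7 mm and 7.16 degrees, less where a joint would pass 70% of its speed; a pose out of reach is approached as far as the arm can. A call is refused whole if a number of a shift passes 0.0417 or a number of a turn 7.16, either way. A call with a gripper value outside its range is refused whole. "gripper" is the finger opening in m, from 0 to 0.0854, set as the call begins (left out, the last holds). The fingers move at their own pace and stop on an object; "newtons" is the grip in N (left out, the last holds). Time passes only in rows, so rows that do not move let the fingers close. It gives the time, the measured TCP pose, the force and the opening at its end, in the units of the state.
- sense(): the state, without advancing time (a new reading comes with each control period).
- grab_frame(name): name is "scene" or "side" or "wrist"; returns the picture (420x560x3 uint8, blue, green, red); there is no depth.
- calibration(name): a dict with "fx", "fy", "cx", "cy" (pixels), "rvec" (rotation vector, rad) and "tvec" (3), from world to camera coordinates, as OpenCV has them. Camera axes: x right, y down, z forward; pixel columns grow to the right and rows downward; lengths in mm; the calibration is good to about 2 mm. The wrist camera is an equidistant fisheye: a pixel r from the principal point sees the ray r / f radians off the axis. A picture is of the moment at which its call begins: read the wrist's pose just before it. calibration takes no time and is no camera call; for the wrist camera it gives the pose at the moment of the call.
- sign_off(): hands the job in, once; it reports no verdict.
The state is a dict: "clock": time; "qpos": joint angles; "qvel": joint speeds; "joint_efforts": joint torques, N m; "eef_pos": TCP position; "tcp_rot": TCP orientation; "contact_force": force on the tool from outside, world axes, zero at the start; "wrist_torque": the same for the moment, N m; "opening": opening from 0.0 (shut) to 1.0 (fully open).
Only numpy, scipy, OpenCV 4.12 (cv2) and the standard library are available. Lean on these libraries where they do the work, as an engineer would, in place of code of your own. Each camera call takes 0.05 s, during which the arm holds its last target. There are 200 camera calls.

## Working session

There is one attempt and no reset: what is moved stays moved. The work goes in short steps, Python scripts to look and compute and a tool call to move; the robot and the scene stay as the last step left them, time stands still between calls to the robot, and variables do not carry over. Pictures are saved under pics/ and viewed, about 8 in all and at most 12, crops included, and the job is handed in when it is done.

Besides the shell and the picture viewer there is one more tool, called after ">>>" in YAML: its name, and indented under it one key for each argument. servo_tool: Moves the arm, as the interface text tells. Its arguments: {"type":"object","properties":{"series":{"type":"array"},"gripper":{"type":"number"},"newtons":{"type":"number"}},"required":["series"]}

```bash
mkdir -p pics; cat > h.py <<'E'
import numpy as np, cv2
from rig import sense, grab_frame, calibration, sign_off
def ray(name,uv):
    c=calibration(name);R=cv2.Rodrigues(np.array(c["rvec"],float))[0];t=np.array(c["tvec"],float).ravel()
    a=(uv[0]-c["cx"])/c["fx"];b=(uv[1]-c["cy"])/c["fy"]
    if name=="wrist":
        r=np.hypot(a,b);s=np.sin(r)/r if r>1e-9 else 1;d=np.array([a*s,b*s,np.cos(r)])
    else: d=np.array([a,b,1.])
    return -R.T@t,R.T@d
def at(name,uv,z):
    o,d=ray(name,uv);return (o+d*(z-o[2])/d[2]).round(1)
def px(name,P):
    c=calibration(name);K=np.array([[c["fx"],0,c["cx"]],[0,c["fy"],c["cy"]],[0,0,1.]])
    return cv2.projectPoints(np.array(P,float).reshape(-1,1,3),np.array(c["rvec"],float),np.array(c["tvec"],float),K,None)[0].reshape(-1,2).round(1)
def snap(name,fn,crop=None,k=1):
    im=grab_frame(name);cv2.imwrite("pics/full_"+fn,im)
    if crop: im=im[crop[1]:crop[3],crop[0]:crop[2]]
    cv2.imwrite("pics/"+fn,cv2.resize(im,None,fx=k,fy=k,interpolation=cv2.INTER_CUBIC))
E
python3 - <<'E'
from h import *
print(sense())
for n in("scene","side"):
    snap(n,n+"1.png",k=1.4); o,d=ray(n,(280,210));print(n,o,d)
E
```

```text
{'clock': 0.0, 'qpos': array([ 1.28657354e+00,  3.53627760e-01,  1.63414873e+00,  6.13945809e-06,
        1.15518758e+00, -2.45716029e-03]), 'qvel': array([ 0.00031149,  0.00035515, -0.00038816,  0.00093007,  0.00066469,
        0.00069554]), 'joint_efforts': array([ 3.60817205e-03, -6.05235171e+01, -3.42084646e+01,  3.07670416e-04,
        9.00334097e-03,  7.82598732e-06]), 'eef_pos': array([173.68060563, 599.88423894, 230.5681636 ]), 'tcp_rot': array([-3.14158367e+00,  1.37140282e-03,  1.28902822e+00]), 'contact_force': array([ 0.61871606, -0.77485756,  0.16758935]), 'wrist_torque': array([ 0.00753919,  0.00521767, -0.00068826]), 'opening': 1.0005862413307538}
scene [1417.85098097 -641.44269209  700.26020268] [-0.68078752  0.4930787  -0.54169327]
side [  81.0322659  -815.94142974  700.86298915] [ 0.4247794   0.68087162 -0.59683225]
```

View pics/scene1.png

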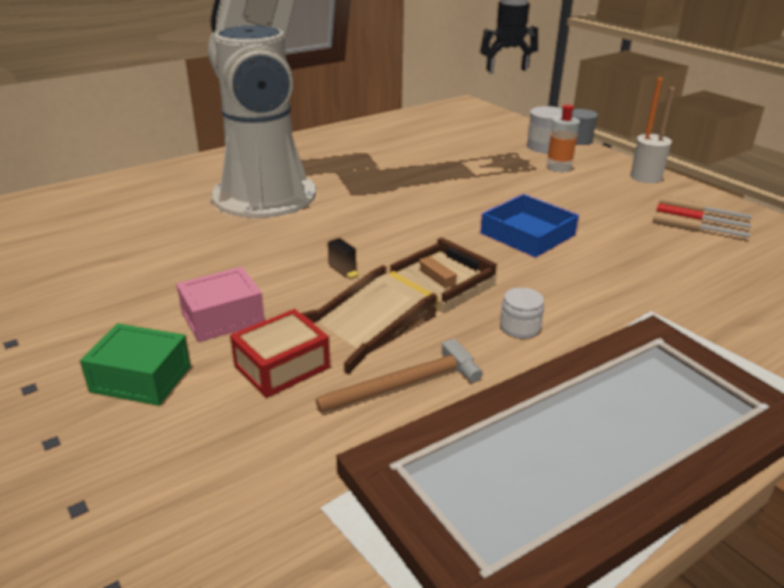

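View pics/side1.png

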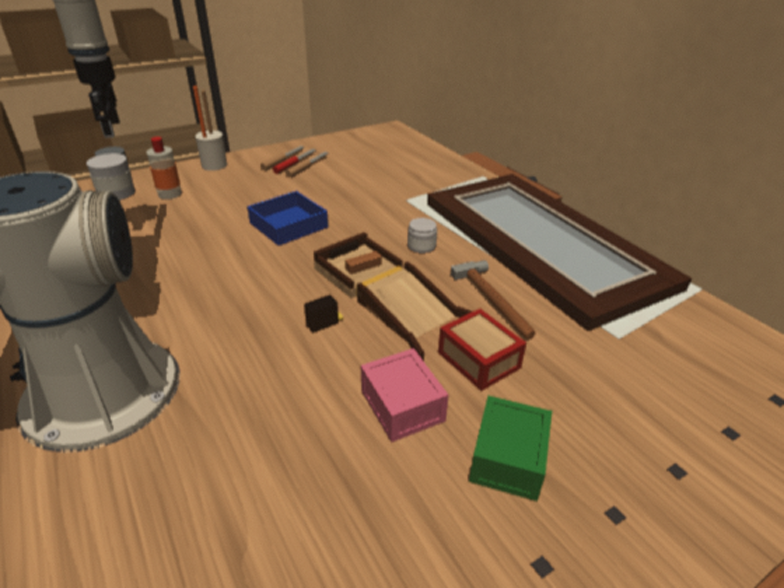

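The red-edged crate is at scene (281,350) and side (481,347). The ramp runs up and away to the cradle, where the brown offcut lies at scene (438,270) and side (363,261). The blue bin is at scene (530,224). The green and pink boxes are look-alikes. Next I enlarge both views to measure.

```bash
python3 - <<'E'
import cv2
a=cv2.imread("pics/full_scene1.png");b=cv2.imread("pics/full_side1.png")
def c(im,x0,y0,x1,y1,k,f):cv2.imwrite(f,cv2.resize(im[y0:y1,x0:x1],None,fx=k,fy=k,interpolation=cv2.INTER_CUBIC))
c(a,160,140,420,290,3,"pics/sc.png");c(b,170,130,390,280,3.6,"pics/sd.png")
E
```

```text
(no output)
```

View pics/sc.png

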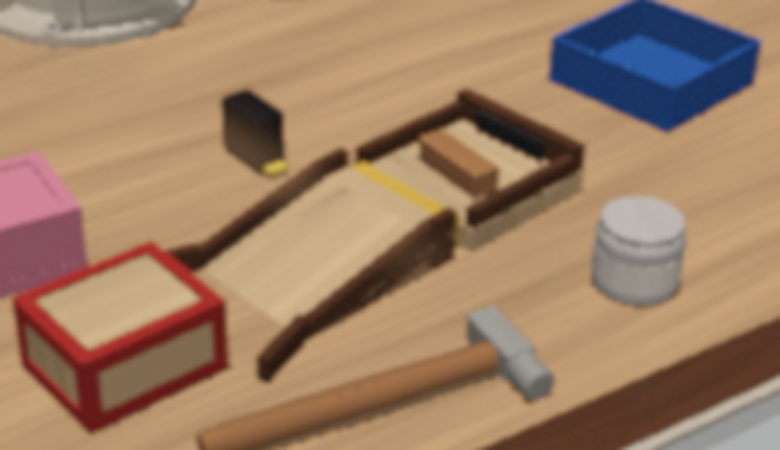

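View pics/sd.png

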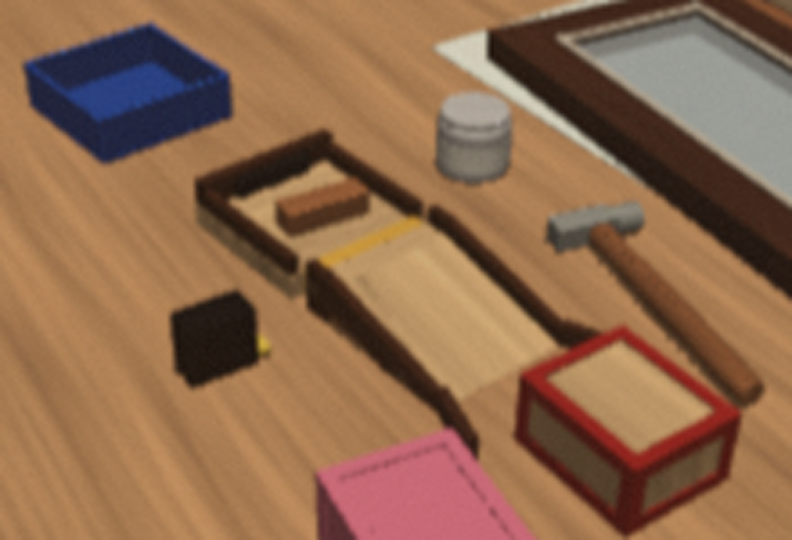

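```bash
cat > m.py <<'E'
from h import *
S=lambda u,v:("scene",(160+(u+.5)/3-.5,140+(v+.5)/3-.5)); D=lambda u,v:("side",(170+(u+.5)/3.6-.5,130+(v+.5)/3.6-.5))
def show(n,z,*pts):
    P=np.array([at(*p,z) for p in pts]);print(n,[p[:2].tolist() for p in P],"mean",P.mean(0).round(1)[:2]);return P
if __name__=="__main__":
    show("crateS",64,S(18,300),S(152,245),S(224,303),S(90,362))
    show("crateD",64,D(520,378),D(630,468),D(740,412),D(620,328))
    show("offS",46,S(420,143),S(437,130),S(497,172),S(480,187))
    show("offD",46,D(277,208),D(290,220),D(368,195),D(355,180))
    show("binS",50,S(645,0),S(758,42),S(668,92),S(552,42))
    show("binD",50,D(152,25),D(230,73),D(105,123),D(27,65))
    show("lipS",31,S(366,160),S(447,208)); show("lipD",31,D(316,258),D(412,217))
    show("endS",48,S(463,93),S(582,150)); show("endD",48,D(198,182),D(328,133))
    show("rampendS",48,S(345,152),S(450,215)); show("rampendD",48,D(312,262),D(435,207))
    show("footS",0,S(215,270),S(288,320)); show("footD",0,D(465,400),D(565,348))
    show("tape",58,D(172,310),D(240,292),D(258,315)); show("tin",62,S(641,220),D(475,110))
E
python3 m.py
```

```text
crateS [[574.5, -336.5], [566.8, -222.3], [662.2, -215.5], [668.6, -326.1]] mean [ 618.  -275.1]
crateD [[554.7, -223.5], [564.1, -334.8], [665.1, -330.2], [652.5, -214.3]] mean [ 609.1 -275.7]
offS [[534.9, 61.2], [525.1, 87.9], [611.2, 85.6], [621.8, 58.2]] mean [573.2  73.2]
offD [[518.7, 83.1], [519.7, 61.1], [596.8, 61.7], [599.2, 88.7]] mean [558.6  73.6]
binS [[436.5, 433.3], [571.4, 455.9], [595.8, 305.6], [455.9, 286.1]] mean [514.9 370.2]
binD [[563.8, 456.9], [588.1, 318.7], [443.7, 286.8], [419.8, 434.7]] mean [503.8 374.3]
lipS [[511.5, 19.7], [613.8, 30.1]] mean [562.6  24.9]
lipD [[521.9, 19.8], [623.9, 32.0]] mean [572.9  25.9]
endS [[486.6, 148.6], [627.2, 168.6]] mean [556.9 158.6]
endD [[476.5, 152.2], [616.8, 169.7]] mean [546.6 161. ]
rampendS [[513.2, -4.2], [643.9, 8.5]] mean [578.6   2.2]
rampendD [[505.3, -4.7], [635.4, 13.7]] mean [570.4   4.5]
footS [[542.8, -155.2], [634.0, -143.0]] mean [ 588.4 -149.1]
footD [[550.7, -163.8], [655.2, -151.9]] mean [ 603.  -157.9]
tape [[377.1, -18.8], [431.6, -24.2], [430.6, -57.2]] mean [413.1 -33.4]
tin [[752.0, 115.0], [745.6, 117.1]] mean [748.8 116. ]
```

>>> servo_tool:
  series: [0.0245,-0.033,0,2,0.0245,-0.033,0,2,0.0245,-0.033,0,2,0.0245,-0.033,0,2,0.0245,-0.033,0,2,0.0245,-0.033,0,2,0.0245,-0.033,0,2,0.0245,-0.033,0,2]

```text
clock: 0.77
eef_pos: [370.4, 334.5, 231.2]
tcp_rot: [-3.141, 0.0, 1.57]
contact_force: [0.8, 0.5, 0.2]
opening: 1.003
```

>>> servo_tool:
  series: [0.0245,-0.033,0,0,0.0245,-0.033,0,0,0.0245,-0.033,0,0,0.0245,-0.033,0,0,0.0245,-0.033,0,0,0.0245,-0.033,0,0,0.0245,-0.033,0,0,0,0,0,0]

```text
clock: 1.43
eef_pos: [544.9, 100.1, 231.2]
tcp_rot: [3.139, 0.002, 1.565]
contact_force: [-1.2, -0.1, 0.9]
opening: 1.002
```

```bash
python3 - <<'E'
from h import *
s=sense();print(s["clock"],s["eef_pos"],s["tcp_rot"],s["contact_force"]);print(calibration("wrist"))
snap("wrist","w1.png",k=1.4)
E
```

```text
1.4333 [544.87861065 100.14173758 231.20698722] [3.13944046e+00 1.85833760e-03 1.56451812e+00] [-1.17372323 -0.07474596  0.93853872]
{'fx': 325.19226210127806, 'fy': 325.19226210127806, 'cx': 275.49694852660764, 'cy': 215.62262179889618, 'rvec': array([-2.0472324 , -2.03579285, -0.33816713]), 'tvec': array([-103.33181621, -558.07953011,  203.39728472])}
```

View pics/w1.png

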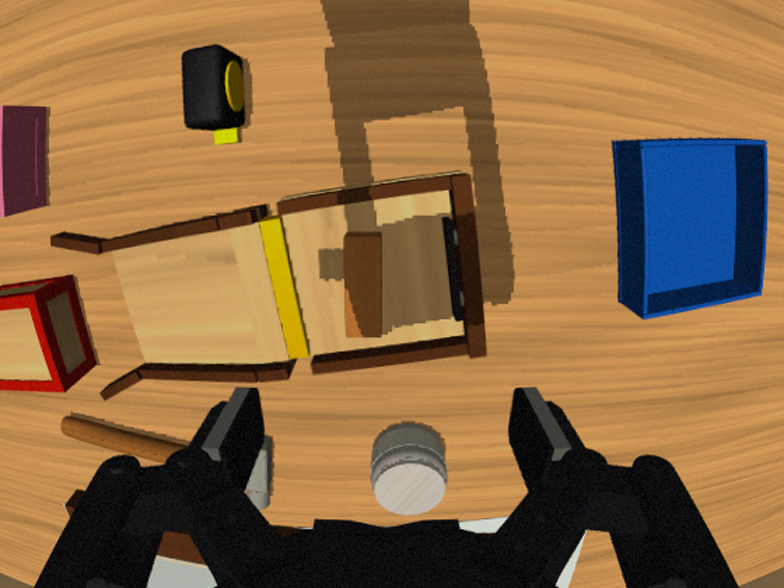

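```bash
cat > m2.py <<'E'
from h import *
import sys
# pose at picture time was the same as now (arm at rest)
def show(n,z,*pts):
    P=np.array([at("wrist",((u+.5)/1.4-.5,(v+.5)/1.4-.5),z) for u,v in pts]);d=P[1]-P[0];print(n,[p[:2].tolist() for p in P],"mean",P.mean(0).round(1)[:2],"ang01",np.degrees(np.arctan2(d[1],d[0])).round(1))
show("off",46,(345,233),(345,336),(382,336),(381,233))
show("lip",31,(281,216),(309,356)); show("rampend",32,(261,221),(290,358))
show("endrail outer",48,(468,174),(486,355)); show("endrail inner",48,(450,176),(469,357))
show("buffer top",42,(446,218),(458,320))
show("foot",0,(114,250),(145,362))
show("railL bottom(inner floor)",22,(286,213),(448,191)); show("railR in",40,(313,358),(467,340))
show("bin",50,(612,141),(766,140),(764,292),(645,318-24),(618,298))
show("bin floor",5,(643,145),(640,302),(735,290),(736,143))
show("crate front top",64,(37,284),(67,391)); show("crate front bottom",0,(74,276),(97,360))
E
python3 m2.py
```

```text
off [[518.9, 73.0], [600.2, 70.3], [600.3, 99.2], [519.3, 99.2]] mean [559.7  85.4] ang01 -1.9
lip [[507.1, 22.4], [624.9, 37.5]] mean [566.  30.] ang01 7.3
rampend [[510.3, 6.4], [626.5, 21.2]] mean [568.4  13.8] ang01 7.3
endrail outer [[475.6, 161.6], [617.1, 182.6]] mean [546.4 172.1] ang01 8.4
endrail inner [[477.3, 148.6], [618.5, 168.7]] mean [547.9 158.6] ang01 8.1
buffer top [[508.7, 147.1], [589.0, 159.0]] mean [548.8 153. ] ang01 8.4
foot [[534.1, -155.3], [650.6, -142.3]] mean [ 592.4 -148.8] ang01 6.4
railL bottom(inner floor) [[506.1, 24.4], [490.4, 150.9]] mean [498.2  87.6] ang01 97.1
railR in [[622.4, 42.5], [607.1, 167.7]] mean [614.8 105.1] ang01 97.0
bin [[443.6, 274.0], [418.6, 446.8], [563.0, 472.7], [565.3, 319.5], [568.7, 292.8]] mean [511.8 361.2] ang01 98.2
bin floor [[441.2, 330.5], [587.8, 345.2], [575.2, 473.2], [423.3, 447.6]] mean [506.9 399.1] ang01 5.7
crate front top [[547.3, -206.8], [654.0, -202.9]] mean [ 600.6 -204.8] ang01 2.1
crate front bottom [[558.1, -212.7], [651.2, -205.8]] mean [ 604.7 -209.2] ang01 4.2
```

```bash
sed -i '2a import h\nC={"fx":325.19226,"fy":325.19226,"cx":275.49695,"cy":215.62262,"rvec":[-2.0472324,-2.03579285,-0.33816713],"tvec":[-103.33181621,-558.07953011,203.39728472]}\nh.calibration=lambda n:C' m2.py
python3 m2.py; python3 -c "
from h import *
s=sense();print(s['clock'],s['eef_pos'],s['tcp_rot'],s['qvel']);print(calibration('wrist'))"
```

```text
off [[521.3, 70.5], [602.7, 67.8], [602.8, 96.8], [521.6, 96.8]] mean [562.1  83. ] ang01 -1.9
lip [[509.6, 19.8], [627.5, 35.0]] mean [568.6  27.4] ang01 7.3
rampend [[512.8, 3.8], [629.1, 18.6]] mean [571.   11.2] ang01 7.3
endrail outer [[477.8, 159.2], [619.5, 180.3]] mean [548.6 169.8] ang01 8.5
endrail inner [[479.6, 146.2], [621.0, 166.4]] mean [550.3 156.3] ang01 8.1
buffer top [[511.0, 144.6], [591.4, 156.7]] mean [551.2 150.6] ang01 8.6
foot [[536.8, -158.3], [653.6, -145.3]] mean [ 595.2 -151.8] ang01 6.4
railL bottom(inner floor) [[508.6, 21.9], [492.7, 148.4]] mean [500.6  85.2] ang01 97.2
railR in [[625.0, 40.0], [609.6, 165.3]] mean [617.3 102.6] ang01 97.0
bin [[445.8, 271.5], [420.7, 443.9], [565.0, 470.1], [567.4, 317.2], [570.9, 290.4]] mean [514.  358.6] ang01 98.3
bin floor [[443.4, 327.8], [590.1, 342.8], [577.3, 470.6], [425.5, 444.7]] mean [509.1 396.5] ang01 5.8
crate front top [[549.9, -209.9], [657.1, -206.2]] mean [ 603.5 -208. ] ang01 2.0
crate front bottom [[560.9, -215.8], [654.3, -209.0]] mean [ 607.6 -212.4] ang01 4.2
1.4833 [542.98629373 102.33360195 230.9235644 ] [3.14137310e+00 5.91805494e-04 1.56387406e+00] [ 0.06205048 -0.02016454  0.03661606  0.02505623  0.01157187  0.03728992]
{'fx': 325.19226210127806, 'fy': 325.19226210127806, 'cx': 275.49694852660764, 'cy': 215.62262179889618, 'rvec': array([-2.04978286, -2.03652487, -0.33752842]), 'tvec': array([-106.17171819, -555.94837636,  204.82063435])}
```

>>> servo_tool:
  series: [0.011,-0.012,-0.035,0,0.011,-0.012,-0.035,0,0,0,-0.03,0,0,0,0,0,0,0,0,0,0,0,0,0]
  gripper: 0.05

```text
clock: 1.98
eef_pos: [563.6, 82.2, 132.6]
tcp_rot: [3.141, -0.0, 1.569]
contact_force: [0.3, 0.0, 0.5]
opening: 0.584
```

```bash
python3 - <<'E'
from h import *
import json
s=sense();print(s["clock"],s["eef_pos"],s["tcp_rot"],s["contact_force"],s["qvel"])
c=calibration("wrist");json.dump({k:np.array(v).tolist() for k,v in c.items()},open("w2.json","w"))
snap("wrist","w2.png",k=1.4)
E
```

```text
1.9833 [563.59426859  82.15382134 132.61364386] [ 3.14080544e+00 -2.81653681e-04  1.56892649e+00] [0.28345927 0.04354141 0.46631941] [-0.00020673 -0.02040705 -0.01444894 -0.0009057  -0.00676577 -0.00259078]
```

View pics/w2.png

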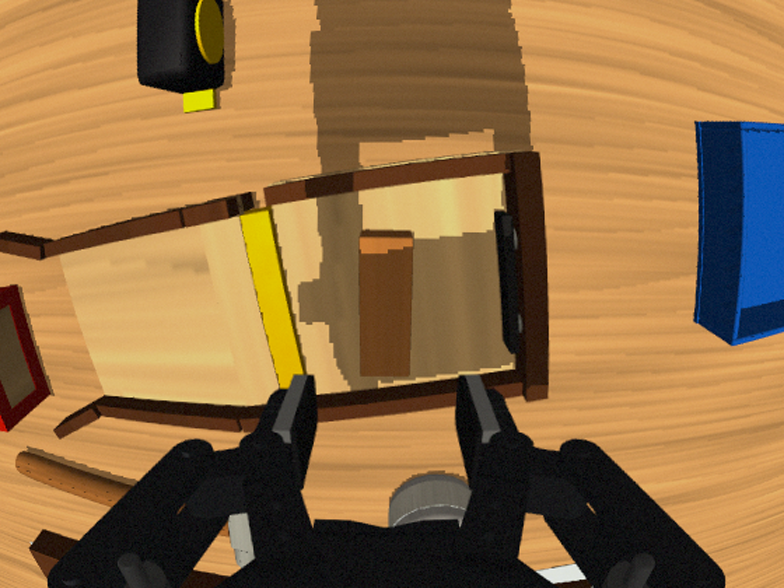

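The offcut lies at (385,304) between the yellow lip at (270,300) and the black buffer at (507,280). The jaws are centred on it. The wrist camera has settled, so I measure from this picture.

```bash
cat > m3.py <<'E'
import h,json
from h import *
h.calibration=lambda n:json.load(open("w2.json"))
def show(n,z,*pts):
    P=np.array([at("wrist",((u+.5)/1.4-.5,(v+.5)/1.4-.5),z) for u,v in pts]);d=P[1]-P[0];print(n,[p[:2].tolist() for p in P],"mean",P.mean(0).round(1)[:2],"ang01",np.degrees(np.arctan2(d[1],d[0])).round(1))
if __name__=="__main__":
    show("off",46,(359,233),(359,376),(411,376),(412,233))
    show("lip",31,(270,209),(305,378)); show("rampend",32,(242,213),(280,386))
    show("buffer top",42,(497,212),(512,350))
    show("foot",0,(61,255),(104,397)); show("cradle floor L/lip",22,(273,205),(504,172))
    show("railR ramp",48,(100,398),(258,408))
    show("crate",64,(14,290-5),(51,393))
E
python3 m3.py
```

```text
off [[522.3, 68.9], [603.9, 67.2], [604.0, 96.8], [522.4, 95.9]] mean [563.2  82.2] ang01 -1.2
lip [[510.7, 19.2], [613.8, 32.9]] mean [562.2  26. ] ang01 7.6
rampend [[512.2, 3.2], [619.3, 16.7]] mean [565.8  10. ] ang01 7.2
buffer top [[511.3, 140.7], [590.3, 155.5]] mean [550.8 148.1] ang01 10.6
foot [[537.8, -159.4], [656.6, -147.3]] mean [ 597.2 -153.4] ang01 5.8
cradle floor L/lip [[509.6, 18.8], [490.8, 148.9]] mean [500.2  83.9] ang01 98.2
railR ramp [[627.2, -111.1], [626.0, 5.6]] mean [626.6 -52.8] ang01 90.6
crate [[541.7, -150.8], [617.4, -141.8]] mean [ 579.6 -146.3] ang01 6.8
```

>>> servo_tool:
  series: [0,0,-0.035,0,0,0,-0.035,0,0,0,-0.02,0,0,0,-0.014,0,0,0,0,0,0,0,0,0]

```text
clock: 2.53
eef_pos: [564.0, 81.9, 28.6]
tcp_rot: [3.14, -0.0, 1.569]
contact_force: [-0.3, 0.6, 1.2]
opening: 0.586
```

>>> servo_tool:
  series: [0,0,0,0,0,0,0,0,0,0,0,0,0,0,0,0,0,0,0,0]
  gripper: 0.0
  newtons: 30

```text
clock: 2.95
eef_pos: [564.8, 81.7, 29.4]
tcp_rot: [3.138, -0.001, 1.568]
contact_force: [-1.5, 1.0, 7.2]
opening: 0.322
```

>>> servo_tool:
  series: [0,0,0.02,0,0,0,0.035,0,0,0.005,0.04,0,-0.008,0.04,0,0,-0.008,0.04,0,0,-0.008,0.04,0,0,-0.008,0.04,0,0,-0.008,0.04,0,0]

```text
clock: 3.62
eef_pos: [523.2, 288.4, 124.0]
tcp_rot: [3.139, -0.001, 1.568]
contact_force: [0.9, 0.1, -0.5]
opening: 0.318
```

>>> servo_tool:
  series: [-0.009,0.04,0,0,-0.008,0.04,0,0,0,0.004,-0.035,0,0,0,-0.035,0,0,0,-0.025,0,0,0,-0.012,0,0,0,0,0,0,0,0,0]

```text
clock: 4.28
eef_pos: [506.9, 370.6, 16.3]
tcp_rot: [3.141, -0.0, 1.568]
contact_force: [-0.1, 0.0, -0.8]
opening: 0.322
```

>>> servo_tool:
  series: [0,0,0,0,0,0,0,0,0,0,0,0,0,0,0.03,0,0,0,0.04,0,0,0,0.04,0,0,0,0.03,0,0,0,0,0]
  gripper: 0.05

```text
clock: 4.95
eef_pos: [509.7, 372.7, 163.3]
tcp_rot: [3.132, -0.007, 1.568]
contact_force: [0.4, 0.3, -0.2]
opening: 0.585
```

```bash
python3 - <<'E'
from h import *
s=sense();print(s["clock"],s["eef_pos"],s["qpos"])
a=cv2.resize(grab_frame("scene")[100:300,150:430],None,fx=2,fy=2);b=cv2.resize(grab_frame("wrist")[:,:],(560,400))
cv2.imwrite("pics/rel.png",np.vstack([a,b])[:, :].copy()[:800]);
im=np.vstack([a,b]);cv2.imwrite("pics/rel.png",cv2.resize(im,(420,600)))
for n,u,v in(("pinkS",220,285),("greenS",135,345)):print(n,at("scene",(u/1.4,v/1.4),64))
for n,u,v in(("pinkD",403,378),("greenD",515,428)):print(n,at("side",(u/1.4,v/1.4),64))
E
```

```text
4.95 [509.72913157 372.67319076 163.26852121] [ 6.28929721e-01  4.25509291e-01  1.68829314e+00  6.01937818e-06
  1.01624195e+00 -9.39085901e-01]
pinkS [ 426.2 -291.4   64. ]
greenS [ 513.7 -467.7   64. ]
pinkD [ 430.1 -295.    64. ]
greenD [ 518.6 -466.6   64. ]
```

View pics/rel.png

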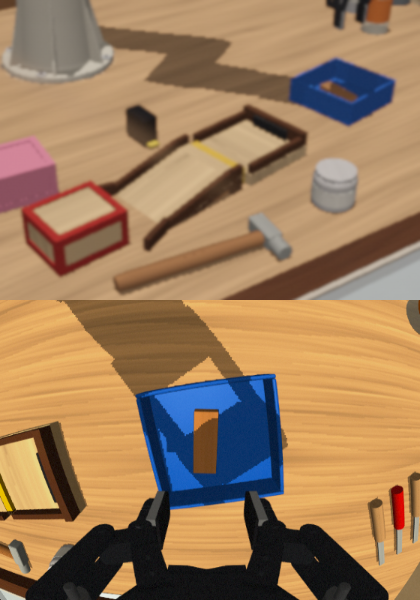

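The offcut is in the blue bin (wrist half, (205,440)). Next I go behind the red-edged case, at scene-half (75,225).

>>> servo_tool:
  series: [0.0056,-0.0375,0,-6.85,0.0056,-0.0375,0,-6.85,0.0056,-0.0375,0,-6.85,0.0056,-0.0375,0,-6.85,0.0056,-0.0375,0,-6.85,0.0056,-0.0375,0,-6.85,0.0056,-0.0375,0,-6.85,0.0056,-0.0375,0,-6.85]

```text
clock: 5.72
eef_pos: [549.9, 68.4, 153.9]
tcp_rot: [-3.14, 0.002, 0.606]
contact_force: [-0.1, 0.3, 0.2]
opening: 0.585
```

>>> servo_tool:
  series: [0.0056,-0.0375,0,-6.85,0.0056,-0.0375,0,-6.85,0.0056,-0.0375,0,-6.85,0.0056,-0.0375,0,-6.85,0.0056,-0.0375,0,0,0.0056,-0.0375,0,0,0.0056,-0.0375,0,0,0.0056,-0.0375,0,0]

```text
clock: 6.38
eef_pos: [594.8, -231.3, 153.6]
tcp_rot: [-3.14, 0.002, 0.133]
contact_force: [1.1, 0.9, -0.1]
opening: 0.584
```

>>> servo_tool:
  series: [0.0056,-0.0375,0,0,0.0056,-0.0375,0,0,0.0056,-0.0375,0,0,0.0056,-0.0375,0,0,0,0,0,0,0,0,0,0,0,0,0,0]

```text
clock: 6.97
eef_pos: [617.2, -379.0, 153.4]
tcp_rot: [-3.139, 0.002, 0.133]
contact_force: [0.7, -0.1, -0.4]
opening: 0.585
```

```bash
python3 - <<'E'
from h import *
import json
s=sense();print(s["clock"],s["eef_pos"],s["tcp_rot"],s["contact_force"],s["qpos"])
c=calibration("wrist");json.dump({k:np.array(v).tolist() for k,v in c.items()},open("w2.json","w"))
snap("wrist","w3.png",k=1.4)
E
```

```text
6.9667 [ 617.1900049  -378.9672935   153.44488168] [-3.13937965e+00  2.17133742e-03  1.32798589e-01] [ 0.7333221  -0.07261581 -0.43492254] [-5.52895928e-01  5.76768673e-01  1.45929424e+00  3.77514164e-04
  1.10861163e+00 -6.85860970e-01]
```

View pics/w3.png

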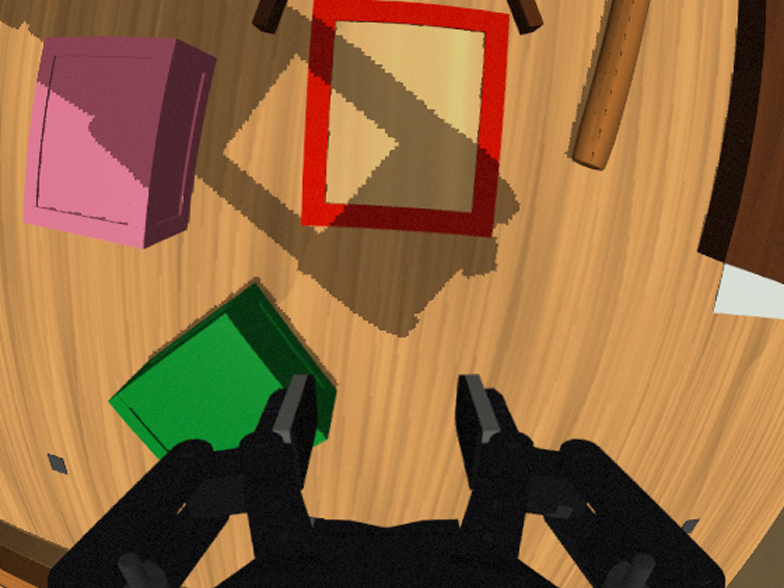

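```bash
python3 - <<'E'
from m3 import show
show("rear top",64,(302,225),(493,236))
show("side left, top",64,(302,225),(314,0)); show("side right",64,(493,236),(509,14))
show("green bottom",0,(257,283),(337,388),(328,438)); show("mouth posts",16,(265,33),(530,32)); show("hammer end",12,(590,168))
E
```

```text
rear top [[568.6, -338.3], [668.3, -330.5]] mean [ 618.4 -334.4] ang01 4.5
side left, top [[568.6, -338.3], [560.0, -219.4]] mean [ 564.3 -278.8] ang01 94.1
side right [[668.3, -330.5], [659.2, -211.8]] mean [ 663.8 -271.2] ang01 94.4
green bottom [[529.4, -393.9], [593.0, -467.7], [589.7, -514.9]] mean [ 570.7 -458.8] ang01 -49.2
mouth posts [[522.5, -227.2], [684.6, -203.1]] mean [ 603.6 -215.2] ang01 8.5Traceback (most recent call last):
  File "<stdin>", line 4, in <module>
  File "m3.py", line 5, in show
    P=np.array([at("wrist",((u+.5)/1.4-.5,(v+.5)/1.4-.5),z) for u,v in pts]);d=P[1]-P[0];print(n,[p[:2].tolist() for p in P],"mean",P.mean(0).round(1)[:2],"ang01",np.degrees(np.arctan2(d[1],d[0])).round(1))
                                                                               ~^^^
IndexError: index 1 is out of bounds for axis 0 with size 1
```

>>> servo_tool:
  series: [0.007,0,-0.035,0,0,0,-0.035,0,0,0,-0.035,0,0,0,-0.02,0,-0.0014,0.01,0,0,-0.0014,0.01,0,0,-0.0007,0.005,0,0,-0.0003,0.002,0,0]

```text
clock: 7.68
eef_pos: [622.7, -351.3, 32.7]
tcp_rot: [3.14, -0.002, 0.135]
contact_force: [0.3, -0.5, 0.6]
opening: 0.583
```

>>> servo_tool:
  series: [-0.0004,0.003,0,0,-0.0004,0.003,0,0,-0.0004,0.003,0,0,-0.0004,0.003,0,0,-0.0004,0.003,0,0]

```text
clock: 8.1
eef_pos: [620.0, -338.0, 30.9]
tcp_rot: [3.14, -0.001, 0.133]
contact_force: [1.0, -2.4, 1.5]
opening: 0.587
```

>>> servo_tool:
  series: [-0.0004,0.003,0,0,-0.0004,0.003,0,0,-0.0004,0.003,0,0,-0.0004,0.003,0,0,-0.0004,0.003,0,0]

```text
clock: 8.52
eef_pos: [617.3, -322.4, 30.2]
tcp_rot: [3.142, 0.0, 0.134]
contact_force: [0.7, -3.3, 0.9]
opening: 0.583
```

>>> servo_tool:
  series: [-0.0008,0.006,0,0,-0.0008,0.006,0,0,-0.0008,0.006,0,0,-0.0008,0.006,0,0,-0.0008,0.006,0,0,-0.0008,0.006,0,0,-0.0008,0.006,0,0,-0.0008,0.006,0,0]

```text
clock: 9.18
eef_pos: [610.9, -274.0, 30.2]
tcp_rot: [3.142, 0.0, 0.134]
contact_force: [0.4, -3.4, -0.1]
opening: 0.585
```

>>> servo_tool:
  series: [-0.0008,0.006,0,0,-0.0008,0.006,0,0,-0.0008,0.006,0,0,-0.0008,0.006,0,0,-0.0008,0.006,0,0,-0.0008,0.006,0,0]

```text
clock: 9.68
eef_pos: [606.1, -237.9, 30.2]
tcp_rot: [-3.141, 0.0, 0.134]
contact_force: [-0.4, -3.1, -2.2]
opening: 0.586
```

>>> servo_tool:
  series: [-0.0008,0.006,0.0006,0,-0.0008,0.006,0.0006,0,-0.0008,0.006,0.0006,0,-0.0008,0.006,0.0006,0,-0.0008,0.006,0.0006,0,-0.0008,0.006,0.0006,0]

```text
clock: 10.18
eef_pos: [601.4, -202.0, 34.0]
tcp_rot: [3.142, 0.0, 0.134]
contact_force: [0.6, -2.9, -1.9]
opening: 0.586
```

>>> servo_tool:
  series: [-0.0008,0.006,0.0006,0,-0.0008,0.006,0.0006,0,-0.0008,0.006,0.0006,0,-0.0008,0.006,0.0006,0,-0.0008,0.006,0.0006,0,-0.0008,0.006,0.0006,0]

```text
clock: 10.68
eef_pos: [596.6, -166.0, 37.5]
tcp_rot: [-3.142, 0.0, 0.134]
contact_force: [0.3, -2.5, -1.2]
opening: 0.588
```

>>> servo_tool:
  series: [-0.0008,0.006,0.0006,0,-0.0008,0.006,0.0006,0,-0.0008,0.006,0.0006,0,-0.0008,0.006,0.0006,0,-0.0008,0.006,0.0006,0,-0.0008,0.006,0.0006,0]

```text
clock: 11.18
eef_pos: [593.1, -131.0, 42.1]
tcp_rot: [3.14, -0.002, 0.134]
contact_force: [0.8, -6.5, 4.6]
opening: 0.585
```

>>> servo_tool:
  series: [-0.0009,0.006,0.0008,0,-0.0009,0.006,0.0008,0,-0.0009,0.006,0.0008,0,-0.0009,0.006,0.0008,0,-0.0009,0.006,0.0008,0,-0.0009,0.006,0.0008,0]

```text
clock: 11.68
eef_pos: [587.4, -94.7, 46.8]
tcp_rot: [3.14, -0.002, 0.134]
contact_force: [0.5, -0.7, 0.3]
opening: 0.583
```

>>> servo_tool:
  series: [-0.0009,0.006,0.0008,0,-0.0009,0.006,0.0008,0,-0.0009,0.006,0.0008,0,-0.0009,0.006,0.0008,0,-0.0009,0.006,0.0008,0,-0.0009,0.006,0.0008,0]

```text
clock: 12.18
eef_pos: [584.2, -60.1, 53.7]
tcp_rot: [3.138, -0.006, 0.135]
contact_force: [1.7, -11.1, 18.0]
opening: 0.585
```

>>> servo_tool:
  series: [-0.0006,0.004,0.0006,0,-0.0006,0.004,0.0006,0,-0.0006,0.004,0.0006,0,-0.0006,0.004,0.0006,0]

```text
clock: 12.52
eef_pos: [579.7, -42.5, 54.2]
tcp_rot: [3.141, -0.002, 0.134]
contact_force: [0.6, -4.3, 4.3]
opening: 0.583
```

```bash
python3 - <<'E'
from h import *
s=sense();print(s["clock"],s["eef_pos"],s["contact_force"])
snap("side","s4.png",(230,150,370,250),5)
snap("wrist","w4.png")
a=cv2.imread("pics/s4.png");b=cv2.resize(cv2.imread("pics/full_w4.png")[60:340,60:500],(700,445))
cv2.imwrite("pics/c4.png",cv2.resize(np.vstack([a,b]),(444,600)))
E
```

```text
12.5167 [579.73957836 -42.52594292  54.17199479] [ 0.5696957  -4.27298971  4.26444286]
```

View pics/c4.png

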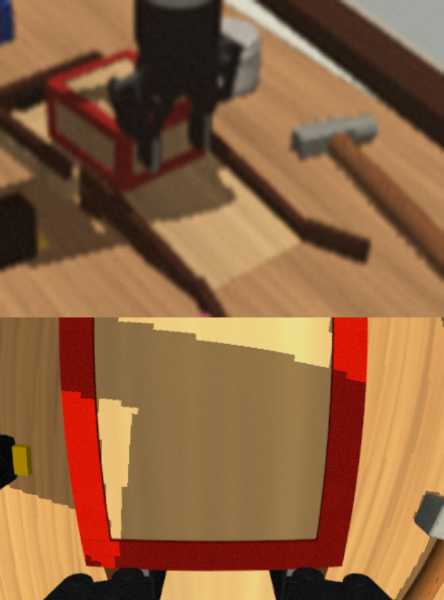

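The case is straight between the rails, with its rear edge near the crest. One control period read about 21 N, mostly upward, as the case tipped over the crest and caught the knuckles. I back off, raise the fingers and go slower.

>>> servo_tool:
  series: [0.0008,-0.006,0,0,0,0,0.006,0,0,0,0.006,0,0,0,0.002,0,-0.0004,0.003,0,0,-0.0004,0.003,0,0,-0.0004,0.003,0,0]

```text
clock: 13.2
eef_pos: [578.1, -39.2, 67.0]
tcp_rot: [-3.141, 0.0, 0.133]
contact_force: [0.5, -0.5, 1.5]
opening: 0.585
```

>>> servo_tool:
  series: [-0.0004,0.003,0,0,-0.0004,0.003,0,0,-0.0004,0.003,0,0,-0.0004,0.003,0,0,-0.0004,0.003,0,0]

```text
clock: 13.62
eef_pos: [576.2, -24.4, 67.0]
tcp_rot: [3.141, 0.0, 0.134]
contact_force: [0.3, -0.8, -1.3]
opening: 0.583
```

>>> servo_tool:
  series: [-0.0004,0.003,0,0,-0.0004,0.003,0,0,-0.0004,0.003,0,0,-0.0004,0.003,0,0]

```text
clock: 13.95
eef_pos: [574.7, -12.4, 67.1]
tcp_rot: [3.142, 0.0, 0.134]
contact_force: [-0.4, -1.9, -0.6]
opening: 0.586
```

>>> servo_tool:
  series: [-0.0004,0.003,0,0,-0.0004,0.003,0,0,-0.0003,0.002,0,0,-0.0003,0.002,0,0,-0.0003,0.002,0,0,-0.0003,0.002,0,0]

```text
clock: 14.45
eef_pos: [572.7, 1.5, 67.1]
tcp_rot: [-3.142, 0.0, 0.134]
contact_force: [0.6, -2.2, -0.8]
opening: 0.583
```

>>> servo_tool:
  series: [-0.0003,0.002,0,0,-0.0003,0.002,0,0,-0.0003,0.002,0,0,-0.0001,0.001,0,0,-0.0001,0.001,0,0]

```text
clock: 14.87
eef_pos: [571.5, 9.5, 67.1]
tcp_rot: [-3.142, 0.0, 0.134]
contact_force: [0.7, -0.9, -1.2]
opening: 0.584
```

>>> servo_tool:
  series: [-0.0001,0.001,0,0,-0.0001,0.001,0,0,-0.0001,0.001,0,0]

```text
clock: 15.12
eef_pos: [571.3, 12.4, 67.1]
tcp_rot: [3.142, 0.0, 0.134]
contact_force: [0.2, -2.2, -0.2]
opening: 0.585
```

>>> servo_tool:
  series: [-0.0001,0.001,0,0,-0.0001,0.001,0,0,-0.0001,0.001,0,0]

```text
clock: 15.37
eef_pos: [571.0, 15.4, 67.1]
tcp_rot: [-3.142, 0.0, 0.134]
contact_force: [0.0, -2.4, -1.3]
opening: 0.586
```

>>> servo_tool:
  series: [-0.0001,0.001,0,0,-0.0001,0.001,0,0]

```text
clock: 15.53
eef_pos: [570.8, 17.4, 67.1]
tcp_rot: [-3.142, 0.0, 0.134]
contact_force: [-0.0, -1.1, -0.3]
opening: 0.584
```

>>> servo_tool:
  series: [-0.0001,0.001,0,0,-0.0001,0.001,0,0]

```text
clock: 15.7
eef_pos: [570.6, 19.4, 67.1]
tcp_rot: [3.141, -0.0, 0.134]
contact_force: [0.6, -3.1, -1.5]
opening: 0.58
```

>>> servo_tool:
  series: [-0.0001,0.001,0,0,0,0,0,0]

```text
clock: 15.87
eef_pos: [570.6, 20.3, 67.1]
tcp_rot: [3.141, -0.0, 0.134]
contact_force: [1.3, -3.3, -1.9]
opening: 0.582
```

>>> servo_tool:
  series: [-0.0001,0.001,0,0,0,0,0,0]

```text
clock: 16.03
eef_pos: [570.5, 21.2, 67.2]
tcp_rot: [3.141, -0.0, 0.134]
contact_force: [0.6, -4.3, -0.3]
opening: 0.586
```

>>> servo_tool:
  series: [-0.0001,0.001,0,0,0,0,0,0]

```text
clock: 16.2
eef_pos: [570.4, 22.1, 67.2]
tcp_rot: [3.141, -0.0, 0.134]
contact_force: [0.5, -5.2, -0.2]
opening: 0.583
```

The force is rising about 1 N/mm, which is the buffer's rate. One more millimetre, then I draw back.

>>> servo_tool:
  series: [-0.0001,0.001,0,0,0,0,0,0]

```text
clock: 16.37
eef_pos: [570.5, 22.5, 67.3]
tcp_rot: [3.14, -0.0, 0.134]
contact_force: [0.9, -10.5, 1.1]
opening: 0.583
```

>>> servo_tool:
  series: [0.0001,-0.001,0,0,0.0001,-0.001,0,0,0.0001,-0.001,0,0,0.0001,-0.001,0,0,0.0001,-0.001,0,0,0.0001,-0.001,0,0,0,0,0,0,0,0,0,0]

```text
clock: 17.03
eef_pos: [570.7, 17.4, 67.1]
tcp_rot: [-3.141, 0.0, 0.134]
contact_force: [0.6, 0.3, -0.5]
opening: 0.586
```

>>> servo_tool:
  series: [0.0014,-0.01,0,0,0.004,-0.03,0,0,0.004,-0.03,0.03,0,0.004,-0.03,0.03,0,0,-0.02,0.02,0,0,0,0,0,0,0,0,0]

```text
clock: 17.62
eef_pos: [584.7, -102.9, 146.9]
tcp_rot: [3.141, -0.002, 0.131]
contact_force: [0.2, -0.0, -0.4]
opening: 0.585
```

```bash
python3 - <<'E'
from h import *
import json
s=sense();print(s["clock"],s["eef_pos"],s["contact_force"])
c=calibration("wrist");json.dump({k:np.array(v).tolist() for k,v in c.items()},open("w2.json","w"))
snap("wrist","w5.png");snap("side","s5.png",(210,150,350,250),5)
a=cv2.imread("pics/s5.png");b=cv2.imread("pics/full_w5.png")
cv2.imwrite("pics/c5.png",np.vstack([cv2.resize(a,(364,260)),cv2.resize(b[0:270,54:418],(364,270))]));cv2.imwrite("pics/c5.png",cv2.resize(cv2.imread("pics/c5.png"),None,fx=1.13,fy=1.13,interpolation=cv2.INTER_CUBIC))
E
```

```text
17.6167 [ 584.7045191  -102.91329295  146.87831196] [ 0.19075812 -0.00835268 -0.41680588]
```

View pics/c5.png

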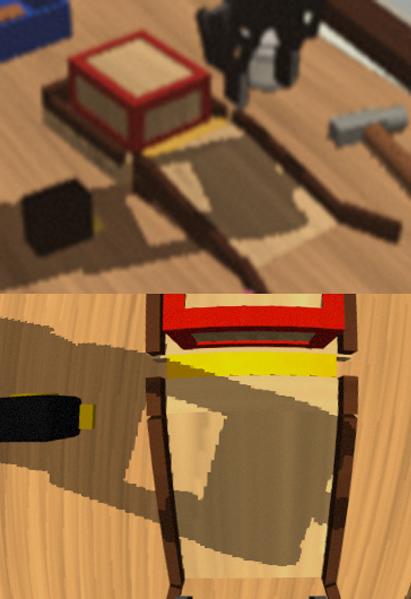

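```bash
python3 - <<'E'
from h import *
b=cv2.imread("pics/full_w5.png");s=cv2.imread("pics/full_s5.png")
g=grab_frame("scene")
k=cv2.INTER_CUBIC
A=cv2.resize(b[0:80,180:376],None,fx=4,fy=4,interpolation=k)   #784x320
B=cv2.resize(s[155:225,220:318],(392,280),interpolation=k); C=cv2.resize(g[150:220,268:366],(392,280),interpolation=k)
cv2.imwrite("pics/fin.png",np.vstack([A,np.hstack([B,C])]))
E
```

```text
(no output)
```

View pics/fin.png

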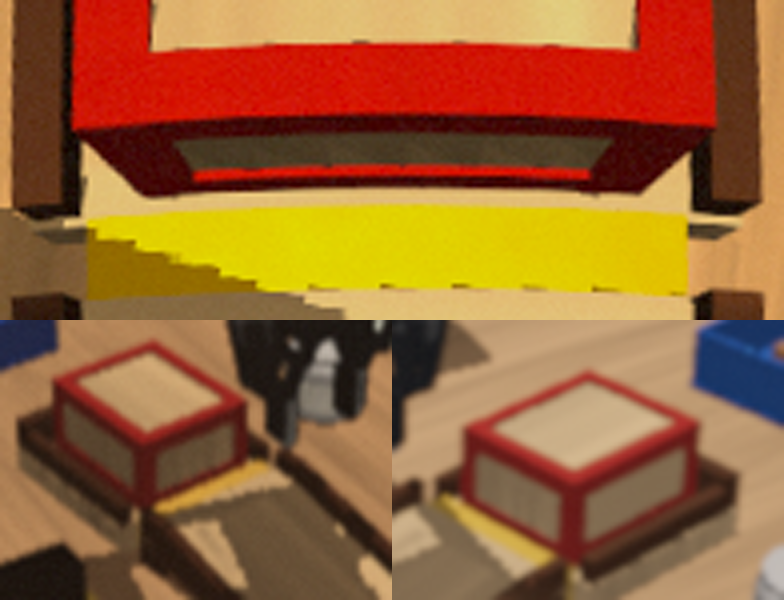

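```bash
python3 - <<'E'
import h,json
from h import *
h.calibration=lambda n:json.load(open("w2.json"))
def w(p,q,z):
    P=[at("wrist",(180+(u+.5)/4-.5,(v+.5)/4-.5),z) for u,v in(p,q)];print(z,P,np.linalg.norm(P[1]-P[0]).round(1))
for z in(86,95):w((75,130),(715,128),z)
for z in(22,31):w((145,194),(640,194),z)
w((88,217),(687,212),31)
from rig import sense;print(sense()["clock"],sense()["contact_force"])
E
```

```text
86 [array([520.9,  24. ,  86. ]), array([619.3,  37.8,  86. ])] 99.4
95 [array([523.2,  22.1,  95. ]), array([617.3,  35.3,  95. ])] 95.0
22 [array([520.5,  25. ,  22. ]), array([619.7,  38.4,  22. ])] 100.1
31 [array([522.3,  23.5,  31. ]), array([618.2,  36.4,  31. ])] 96.8
31 [array([511.5,  18. ,  31. ]), array([628. ,  34.7,  31. ])] 117.7
17.7667 [-0.29093439 -0.20006229 -0.82468069]
```

```bash
python3 -c "
from rig import sign_off;print(sign_off())"
```

```text
the job is handed in; nothing more can be done
None
```

The offcut is in the blue bin, and the red-edged case sits flat in the cradle behind the yellow lip. I handed the job in at about 18 s of the 72 s, with the arm clear of everything.

**Seating:** In the last wrist picture the case's rear edge measures 99 to 100 mm wide when taken at heights 22 and 86, so it is down on the cradle floor. Taken at 31 and 95, the heights if it were still on the lip, it comes out at only 95 to 97 mm. Cradle floor shows between the lip and the case. That gap measures about 5 mm against 3.5 mm of free play, which I put down to measuring error.

**Pushing force:** Not every push stayed under 20 N. As the case tipped over the crest, one reading showed about 21 N in total: 11 N along the push and 18 N upward on the fingers. I then backed off, raised the fingers and went slower. I felt the buffer as a rise of about 1 N/mm. The last millimetre reached 10.5 N, probably the solid stop, and then I drew back.

**Other objects:** I did not touch the tin, tape measure, hammer or the green and pink boxes, and the pictures showed nothing disturbed. I did not measure their positions again at the end.

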